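# Index and lock a carving turntable

### The job

With a fingertip against a spoke, push the carving turntable round until its arrow-headed spoke points at the upright post on the stand; then push the lock lever beside it fully home against its stop, so that the table is locked in that position. The freshly oiled bowl must stay where it stands on the turntable and must not be touched; pick nothing up, and leave the tools and other things on the bench where they are.

Things in the scene. Friction and masses are not known exactly. Their poses are not given: they have to be found in the camera images.
- stand: the fixed carving stand: a dark wooden plate 260 (x) x 360 (y) x 12 mm, y from -190 to +170 mm of the origin. Origin on the bench directly under the turntable's axis. Fixed on the plate: the index post at (0, +156) mm, the lever's pivot at (-90, -150) mm and the lever's stop pin, 12 mm thick and 67 mm high, at (-4, -136) mm.
- turntable (a joint): angle of the turntable about its vertical axis, counter-clockwise seen from above, rad. 0 = arrow-headed spoke points exactly at the post (along +y of the stand). Starts between 0.7 and 2.1, so the short way is clockwise. Stiff bearing: about 0.15 N m of friction, it stays where it is left; no stop near 0.
- turntable_centre (a point): on the turntable's axis at the top of the disc, 70 mm above the bench. Disc 160 mm across, between 48 and 70 mm above the bench. Three steel spokes stick out of its edge, 120 degrees apart. Under the spokes there is free space down to the plate (12 mm above the bench).
- pointer_tip (a point): the very tip of the arrow-headed spoke, 134 mm from the axis, 57 mm above the bench. This spoke is a flat bar 12 mm wide, between 47 and 67 mm above the bench, straight up to 107 mm from the axis, then an arrow head 27 mm wide.
- ball_a (a point): centre of the 22 mm ball at the end of one of the two plain spokes (round bars 14 mm thick), 108 mm from the axis, 57 mm above the bench
- ball_b (a point): centre of the ball of the other plain spoke, of the same sizes
- post_top (a point): top of the upright index post: flat steel, 20 mm wide across the pointing direction, 10 mm thick, 68 mm above the bench, 156 mm from the turntable's axis
- lock_lever (a joint): angle of the lock lever about its vertical pivot, counter-clockwise seen from above, rad. 0 = open, pointing to -y of the stand; 1.57 = closed, against the stop, pointing to +x of the stand. Starts between 0 and 0.5. Friction about 0.12 N m, it stays where it is left.
- lever_pivot (a point): on the lever's pivot, on top of its hub (32 mm across), 69 mm above the bench
- lever_tip (a point): top of the upright round grip (18 mm across, between 44 and 70 mm above the bench) at the end of the lock lever, 98 mm from the pivot. Between hub and grip the lever is a bar 12 mm wide, between 48 and 66 mm above the bench.
- bowl: a half-carved wooden bowl, 100 mm across the rim, 45 mm high, loose on the middle of the turntable; its rim is 115 mm above the bench. Origin at the centre of its underside.
- wax_tin: a small plain aluminium tin, 38 mm across, 30 mm high, standing on a corner of the stand's plate; origin at the centre of its underside. Bystander.
- gouge_wide: a carving gouge with wooden handle lying on the bench, 225 mm long, blade 26 mm wide; origin at the ferrule, blade towards +x. Bystander.
- gouge_narrow: a narrower gouge lying on the bench, 235 mm long, blade 12 mm wide; origin at the ferrule, blade towards +x. Bystander.
- mallet: a round carver's mallet of dark wood standing on its head, 80 mm across, 192 mm high; origin at the centre of its underside. Bystander.
- bottle: a green water bottle, 66 mm across, 210 mm high, standing; origin at the centre of its underside. Bystander.
- honing_stone: a grey honing stone, 60 x 160 x 24 mm, lying flat; origin at the centre of its underside. Bystander.
- offcut: a block of pale wood, 70 x 50 x 40 mm; origin at the centre of its underside. Bystander.
Things that resemble listed ones, but are neither listed nor needed, are in the scene too. Leave any black or red look-alike of the bowl alone.

How it is judged:
On the way, in this order (a step that is already met when the one before it is completed fails the run):
1. the arrow-headed spoke points at the post and the turntable is at rest (value of joint turntable between -0.08 and 0.08 rad and velocity of joint turntable between -0.05 and 0.05 rad/s), for 0.2 s.
2. the lock lever is home (value of joint lock_lever above 1.47 rad), for 0.2 s.
At the end, for the whole second after the job is handed in: Turntable within 0.08 rad of pointing at the post (the tip within the post's width) and at rest, lock lever within 0.1 rad of its stop, bowl still standing on the turntable within 30 mm of its axis (all of step 1 and value of joint lock_lever above 1.47 rad and not (horizontal distance between bowl and turntable_centre above 0.03 m or height (world z) of bowl above 0.078 m or height (world z) of bowl below 0.062 m or angle between bowl's own z axis and vertical above 0.25 rad)); the robot touches nothing.
It fails at once if the lock lever is more than 1.0 rad closed while the pointer is more than 0.09 rad off the post (value of joint lock_lever above 1 rad and not (value of joint turntable between -0.09 and 0.09 rad)).
It fails at once if the bowl is touched (contact force between any of the fingers, the arm and bowl above 0.5 N).
It fails at once if the bowl is lifted, tipped or shifted off the middle of the turntable (horizontal distance between bowl and turntable_centre above 0.03 m or height (world z) of bowl above 0.078 m or height (world z) of bowl below 0.062 m or angle between bowl's own z axis and vertical above 0.25 rad).
It fails at once if a bystander is moved more than 25 mm (distance of any of wax_tin, gouge_wide, gouge_narrow, mallet, bottle, honing_stone, offcut from where it was at the start of the episode above 0.025 m).
It also fails if it takes over 61 s, if anything falls off the work surface, if the arm or the gripper's body presses on something with over 40 N, if the wrist force passes 120 N, or if a joint passes its speed limit or range.

### The arm

A 6-joint arm with a two-finger parallel gripper is mounted at the origin on the work surface. World frame = base frame: x ahead of the robot, y to its left, z up, the work surface at z = 0. Lengths are in m, angles in rad, forces in N, time in s.
With the tool pointing down it reaches from about 0.35 to 0.775 m from the base axis. Payload 7.3 kg.
Tool frame: the origin (TCP) lies at the very end of the fingers, on their centre line; the grasp point (between the pads) lies 19 mm behind it; x points along the fingers, y is the direction in which the jaws open and shut, and the axes are right-handed (so a half turn about x gives the same grasp; the last joint's range is limited). The gripper opens to 92 mm and grips with 3 to 60 N. Pads are 19 mm wide; open, the fingers measure 130 mm over their backs; the gripper's body (75 mm by 190 mm) begins 47 mm behind the grasp point.
Start: joints at [-1.353, 0.342, 1.524, -0, 1.275, -0.146], TCP at [0.187, -0.491, 0.227] pointing down, gripper open.
Joint ranges: [-2.53, 2.53], [-0.77, 2.02], [0.04, 2.7], [-1, 4.14], [0.28, 2.66], [-3.11, 3.11]. Speed limits (rad/s): [2.57, 2.57, 3.14, 3.14, 3.14, 3.14].

### API

Orientations are given as [roll, pitch, yaw] about the fixed x, y, z axes, in that order (R = Rz(yaw) Ry(pitch) Rx(roll)).
In Python, from cell import robot gives the robot as it stands.
- The arm moves only by the tool play_rows, never from a script. Its argument "moves" is a list that holds one entry, the list of rows, each a list of 5 numbers: the shift along the tool's x, y, z in m, then the turn about the tool's x in degrees, then the opening, from -1 (shut) to 1 (fully open), so that 0 is half open. A call has exactly 10 rows; each row shifts and turns the pose as measured when the row begins, along the tool's axes as they then stand; what a row does not reach is not made up. A row lasts 1/10 s, in which the tool goes at most 50 mm and 8.59 degrees, less where a joint would pass 70% of its speed; a pose out of reach is approached as far as the arm can. A call with a gripper value outside its range is refused whole. The fingers move at their own pace and stop on an object; "grip_force" is the grip in N (left out, the last holds). Time passes only in rows, so rows that do not move let the fingers close, or fill a call up. It gives the time, the measured TCP pose, the force and the opening at its end, in the units of the state.
- robot.observe(): the state, without advancing time (a new reading comes with each control period).
- robot.read_camera(name): name is "side" or "top"; returns the picture (400x640x3 uint8, red, green, blue); there is no depth.
- robot.get_calibration(name): a dict with "mtx" (3x3 intrinsics, pixels), "view" (4x4, takes a point from world to camera coordinates). Camera axes: x right, y up, looking along -z (the intrinsics and any distortion apply to the point x, -y, -z); pixel columns grow to the right and rows downward; lengths in m; the calibration is good to about 2 mm. A picture is of the moment at which its call begins. get_calibration takes no time and is no camera call.
- robot.hand_in(): hands the job in, once; it reports no verdict.
Trained networks look in the newest picture that a camera, given by its name, has taken for a name from the list of things; names that differ only in an ending like _2 or _b are one class to them, and where a whole thing is asked for, a point or a joint stands for the part that bears it (a point fixed in the world has none). Each returns a list of dicts, best first, with "score" (0 to 1); they miss things now and then, are a little off and sometimes report something else, mostly with a low value. They report only what shows in the picture. A call takes as long as a camera call. They do not tell look-alikes from the thing itself.
- robot.spot_in(camera, label): "point" ([column, row] in pixels, amid what is visible of it).
The state is a dict: "time": time; "qpos": joint angles; "qvel": joint speeds; "joint_efforts": joint torques, N m; "tool_pos": TCP position; "tool_rot": TCP orientation; "contact_force": force on the tool from outside, world axes, zero at the start; "torque": the same for the moment, N m; "opening": finger opening in m.
Only numpy, scipy, OpenCV 4.12 (cv2) and the standard library are available. Lean on these libraries where they do the work, as an engineer would, in place of code of your own. Each camera call takes 0.05 s, during which the arm holds its last target.

## Working session

There is one attempt and no reset: what is moved stays moved. The work goes in short steps, Python scripts to look and compute and a tool call to move; the robot and the scene stay as the last step left them, time stands still between calls to the robot, and variables do not carry over. Pictures are saved under pics/ and viewed, and the job is handed in when it is done.

Besides the shell and the picture viewer there is one more tool, called after ">>>" by a JSON object that holds its "api" and its "payload". play_rows: Moves the arm, as the interface text tells. Its arguments: {"type":"object","properties":{"moves":{"type":"array"},"grip_force":{"type":"number"}},"required":["moves"]}

```bash
mkdir -p pics; ls
python3 - <<'E'
from cell import robot
import cv2,numpy as np
for n in("top","side"):
    im=robot.read_camera(n); cv2.imwrite(f"pics/{n}0.png",im[:,:,::-1])
    c=robot.get_calibration(n); print(n,np.round(c["mtx"],1).tolist(),np.round(c["view"],3).tolist(),[k for k in c])
s=robot.observe();print(s)
E
```

```text
pics
top [[413.0, 0.0, 324.5], [0.0, 413.0, 196.7], [0.0, 0.0, 1.0]] [[0.098, -0.995, -0.003, -0.09], [0.969, 0.095, 0.23, -0.499], [-0.228, -0.025, 0.973, -1.124], [0.0, 0.0, 0.0, 1.0]] ['mtx', 'view']
side [[372.0, 0.0, 322.6], [0.0, 372.0, 195.4], [0.0, 0.0, 1.0]] [[0.97, -0.244, 0.017, -0.488], [0.142, 0.62, 0.772, -0.109], [-0.199, -0.746, 0.636, -1.284], [0.0, 0.0, 0.0, 1.0]] ['mtx', 'view']
{'time': 0.1, 'qpos': array([-1.35304094e+00,  3.42653653e-01,  1.52491662e+00, -2.21089555e-05,
        1.27537301e+00, -1.46005115e-01]), 'qvel': array([-0.00052777, -0.00071737, -0.00092858,  0.00062951,  0.00191422,
       -0.00102447]), 'joint_efforts': array([ 1.41642671e-03, -4.32007778e+01, -2.44693887e+01,  7.18870014e-02,
        5.25766995e-02, -4.58388502e-05]), 'tool_pos': array([ 0.18672508, -0.49029332,  0.22611583]), 'tool_rot': array([-1.70114893,  1.56944553,  1.80421067]), 'contact_force': array([0.00416354, 0.7343275 , 0.22136762]), 'torque': array([0.06760371, 0.0310316 , 0.00884243]), 'opening': 0.09197102367189731}
```

View pics/top0.png

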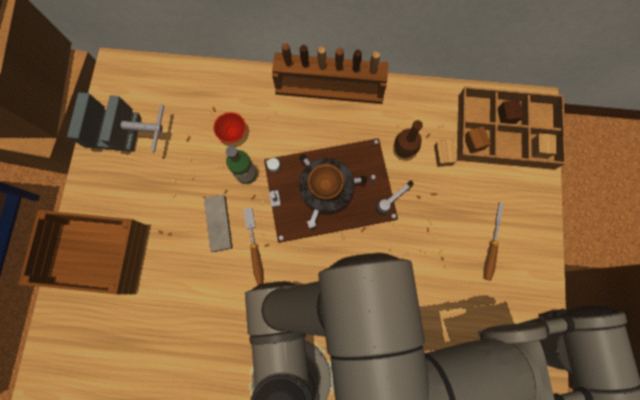

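View pics/side0.png

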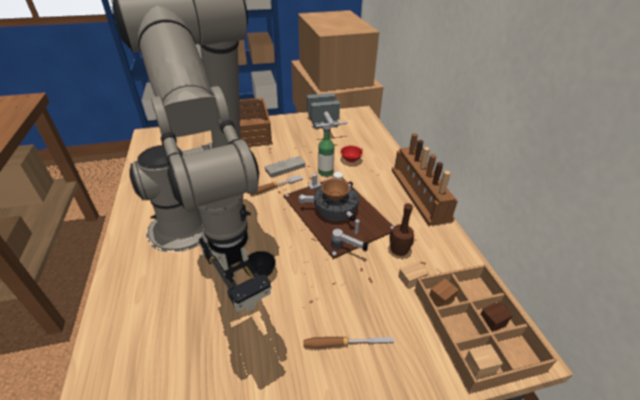

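The top picture shows the stand at about (330,190) with the bowl at (326,181), the post near (276,198), the arrow head near (312,222) and the lever from (384,206) to (410,184). A black look-alike bowl sits near the gripper in the side view, at (262,265). I'll zoom in.

Run:
```python
import cv2
im=cv2.imread("pics/top0.png")[125:255,250:430]; cv2.imwrite("pics/top0z.png",cv2.resize(im,None,fx=4.4,fy=4.4,interpolation=cv2.INTER_CUBIC))
im=cv2.imread("pics/side0.png")[160:270,270:420]; cv2.imwrite("pics/side0z.png",cv2.resize(im,None,fx=5,fy=5,interpolation=cv2.INTER_CUBIC))
```

```text
(no output)
```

View pics/top0z.png

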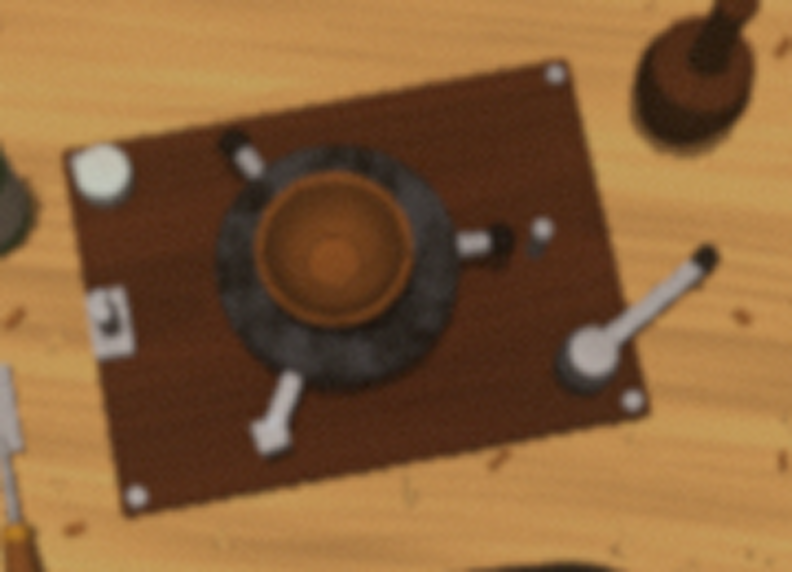

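View pics/side0z.png

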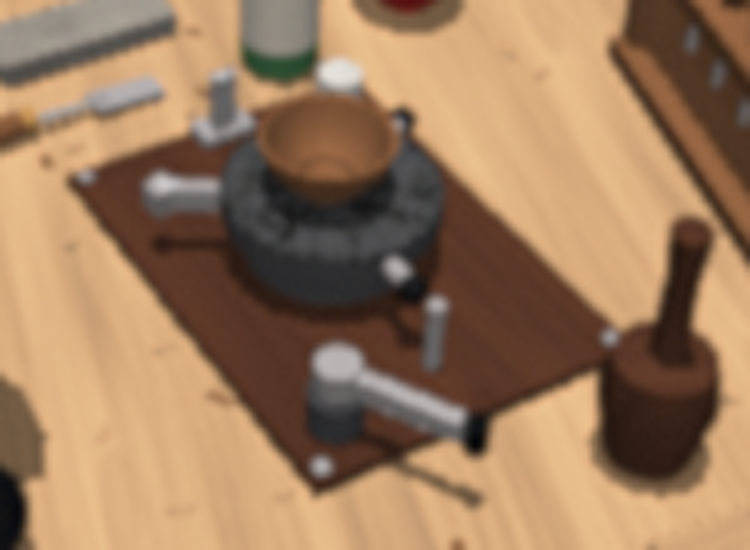

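```bash
cat > h.py <<'E'
from cell import robot
import numpy as np
from scipy.optimize import least_squares
def proj(n,P):
    c=robot.get_calibration(n);P=np.atleast_2d(P)
    q=P@c["view"][:3,:3].T+c["view"][:3,3]
    q=q*[1,-1,-1];u=q@np.array(c["mtx"]).T
    return u[:,:2]/u[:,2:]
def unz(p,o,f): return (np.array(p,float)+.5)/f-.5+np.array(o)
def rz(a): return np.array([[np.cos(a),-np.sin(a)],[np.sin(a),np.cos(a)]])
def S2W(s,P):
    P=np.atleast_2d(np.array(P,float));o=P.copy();o[:,:2]=P[:,:2]@rz(s[2]).T+s[:2];return o
def unproj(n,p,z):
    return least_squares(lambda v:(proj(n,[v[0],v[1],z])[0]-p),[.5,0]).x
E
python3 - <<'E'
from h import *
top=[((65,152),(.13,.17,.012)),((567,60),(.13,-.19,.012)),((650,412),(-.13,-.19,.012)),((127,517),(-.13,.17,.012)),((595,351),(-.09,-.15,.069)),((543,227),(-.004,-.136,.067)),((338,266),(0,0,.07))]
side=[((72,180),(-.13,.17,.012)),((318,492),(-.13,-.19,.012)),((612,345),(.13,-.19,.012)),((337,362),(-.09,-.15,.069)),((436,302),(-.004,-.136,.067))]
T=unz([a for a,_ in top],(250,125),4.4);Sd=unz([a for a,_ in side],(270,160),5)
PT=[b for _,b in top];PS=[b for _,b in side]
f=lambda s:np.r_[(proj("top",S2W(s,PT))-T).ravel(),(proj("side",S2W(s,PS))-Sd).ravel()]
r=least_squares(f,[.6,0,0],loss="soft_l1");s=r.x;print("stand",s,np.round(r.fun.reshape(-1,2),1).tolist())
s=r.x;np.save("stand.npy",s)
# turntable angle
for n,p,o,fz in(("top",(268,440),(250,125),4.4),("side",(155,190),(270,160),5)):pass
tt=unz([(268,444),(500,240),(234,142)],(250,125),4.4)
tip=[unproj("top",q,z) for q,z in zip(tt,(.067,.062,.062))]
loc=[rz(-s[2])@(t-s[:2]) for t in tip]
for l in loc: print(l,np.hypot(*l),np.arctan2(-l[0],l[1]))
g=unproj("top",unz((706,254),(250,125),4.4),.07);l=rz(-s[2])@(g-s[:2])-[-.09,-.15];print("lever",l,np.hypot(*l),np.arctan2(l[0],-l[1]))
print("world: pivot,stop,post,lever tip",S2W(s,[[-.09,-.15,.07],[-.004,-.136,.067],[0,.156,.068]]),g)
for n in ["gouge_wide","gouge_narrow","mallet","bottle","honing_stone","offcut","wax_tin"]:
    d=robot.spot_in("top",n)[:2];print(n,[(np.round(k["point"]),round(k["score"],2),np.round(unproj("top",k["point"],.02),3)) for k in d])
E
```

```text
stand [ 0.53971182 -0.04306667  0.29291737] [[-1.1, -0.1], [0.3, -0.8], [1.2, 0.8], [-0.8, 0.7], [0.0, 0.1], [0.2, 0.6], [0.0, -0.9], [-1.6, -1.0], [-0.3, -0.6], [4.9, -0.1], [0.5, 0.3], [0.3, 0.8]]
[-0.1078854   0.06676373] 0.12687259948378404 1.0166394240806955
[-0.00392181 -0.10722686] 0.10729855757334161 3.1050340318431178
[0.09620834 0.05126711] 0.10901541846534103 -1.0811951468600292
lever [ 0.0488811  -0.08500651] 0.09805849846952033 0.5218551187401002
world: pivot,stop,post,lever tip [[ 0.4968573  -0.21266469  0.07      ]
 [ 0.57515173 -0.17442881  0.067     ]
 [ 0.49466735  0.1062886   0.068     ]] [ 0.56820167 -0.27993615]
gouge_wide [(array([253., 255.]), 0.55, array([0.324, 0.148])), (array([241., 168.]), 0.28, array([0.579, 0.218]))]
gouge_narrow [(array([493., 258.]), 0.69, array([ 0.382, -0.537]))]
mallet [(array([411., 145.]), 0.7, array([ 0.701, -0.286]))]
bottle [(array([241., 166.]), 0.8, array([0.583, 0.219]))]
honing_stone [(array([321., 182.]), 0.65, array([ 0.558, -0.026]))]
offcut [(array([446., 156.]), 0.65, array([ 0.677, -0.392]))]
wax_tin [(array([274., 167.]), 0.47, array([0.592, 0.12 ]))]
```

```bash
cat >> h.py <<'E'
from scipy.spatial.transform import Rotation as Ro
def plan(xyz,ang=None):
    s=robot.observe();R=Ro.from_euler("xyz",s["tool_rot"]).as_matrix()
    d=R.T@(np.array(xyz)-s["tool_pos"]);cur=np.arctan2(R[1,1],R[0,1]);t=0
    if ang is not None:
        t=(cur-ang+np.pi/2)%np.pi-np.pi/2   # about tool x (down): cw positive
    print("pos",np.round(s["tool_pos"],4),"jaw",round(cur,3),"tilt",round(R[2,0],4),"tool delta",np.round(d,4),"turn deg",round(np.degrees(t),1),"t",round(s["time"],2),"q",np.round(s["qpos"],2),"F",np.round(s["contact_force"],1),"op",round(s["opening"],3))
    print("R cols y,z",np.round(R[:,1],3),np.round(R[:,2],3))
def behind(s,th,r,off):  # finger centre on the ccw side of pointer at angle th
    d=np.array([-np.sin(th),np.cos(th)]);t=np.array([-np.cos(th),-np.sin(th)])
    return S2W(s,[*(r*d+off*t),0])[0,:2]
E
python3 - <<'E'
from h import *
s=np.load("stand.npy");p=behind(s,1.013,.096,.045);print(p)
plan([*p,.2],1.013+s[2])
for n,px,z in(("mallet",(408,147),.03),("bottle",(245,176),.03),("tin",(274,165),.03)):
    w=unproj("top",px,z);print(n,w,rz(-s[2])@(w-s[:2]))
E
```

```text
[ 0.43527923 -0.06136518]
pos [ 0.1868 -0.4906  0.2266] jaw -1.207 tilt -1.0 tool delta [ 0.0267 -0.3127 -0.3849] turn deg 36.0 t 0.45 q [-1.35  0.34  1.52  0.    1.28 -0.15] F [ 0.2 -0.2  0.5] op 0.092
R cols y,z [ 0.356 -0.935 -0.   ] [-0.935 -0.356 -0.   ]
mallet [ 0.68962088 -0.27551879] [ 0.07640403 -0.26583668]
bottle [0.55174595 0.20082669] [0.08194491 0.23003004]
tin [0.59400314 0.11946722] [0.09890991 0.13993442]
```

>>> {"api": "play_rows", "payload": {"moves": [[[0,-0.031,-0.038,0,-1],[0,-0.031,-0.038,0,-1],[0,-0.031,-0.038,0,-1],[0,-0.031,-0.038,0,-1],[0,-0.031,-0.038,0,-1],[0,-0.031,-0.038,0,-1],[0,-0.031,-0.038,0,-1],[0,-0.031,-0.038,0,-1],[0,-0.031,-0.038,0,-1],[0,0,0,0,-1]]], "grip_force": 10}}

```text
time: 1.45
tool_pos: [0.4127, -0.0997, 0.2265]
tool_rot: [2.233, 1.565, -0.55]
contact_force: [0.6, -0.3, 0.0]
opening: 0.016
```

Run:
```python
from h import *
s=np.load("stand.npy");p=behind(s,1.013,.096,.045);print(p)
plan([*p,.15],1.013+s[2])
```

```text
[ 0.43527923 -0.06136518]
pos [ 0.4127 -0.0997  0.2265] jaw -1.212 tilt -1.0 tool delta [ 0.0765 -0.0284 -0.0343] turn deg 35.7 t 1.45 q [-0.42  0.15  1.78 -0.    1.2   0.8 ] F [ 0.6 -0.3  0. ] op 0.016
R cols y,z [ 0.351 -0.936  0.005] [-0.936 -0.351 -0.004]
```

>>> {"api": "play_rows", "payload": {"moves": [[[0,-0.0145,-0.0175,0,-1],[0,-0.0145,-0.0175,0,-1],[0.015,0,0,7.2,-1],[0.015,0,0,7.2,-1],[0.015,0,0,7.2,-1],[0.015,0,0,7.2,-1],[0.015,0,0,7.2,-1],[0,0,0,0,-1],[0,0,0,0,-1],[0,0,0,0,-1]]]}}

```text
time: 2.45
tool_pos: [0.4373, -0.0612, 0.1511]
tool_rot: [2.779, 1.56, -0.647]
contact_force: [-0.2, 0.7, 0.1]
opening: 0.0007
```

Run:
```python
from h import *
import cv2
s=np.load("stand.npy");p=behind(s,1.013,.096,.045)
plan([*p,.055],1.013+s[2])
im=robot.read_camera("top")[125:255,250:430,::-1]; a=cv2.resize(im,None,fx=4.4,fy=4.4,interpolation=cv2.INTER_CUBIC);cv2.imwrite("pics/t1.png",a)
im=robot.read_camera("side")[130:270,220:420,::-1]; cv2.imwrite("pics/s1.png",cv2.resize(im,None,fx=4,fy=4,interpolation=cv2.INTER_CUBIC))
```

```text
pos [ 0.4373 -0.0612  0.1511] jaw -1.856 tilt -0.9999 tool delta [0.0961 0.0003 0.0029] turn deg -1.1 t 2.45 q [-0.31  0.27  1.86 -0.    1.    1.55] F [-0.2  0.7  0.1] op 0.001
R cols y,z [-0.281 -0.96   0.004] [-0.96   0.281 -0.01 ]
```

View pics/s1.png

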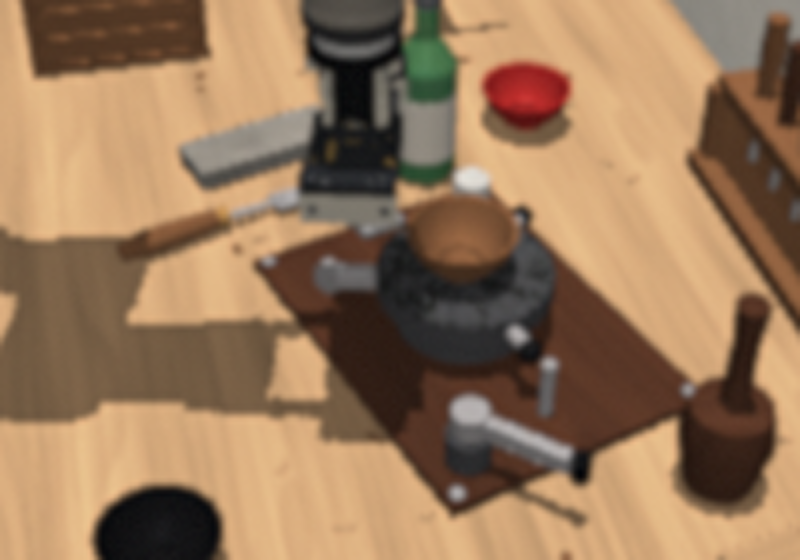

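View pics/t1.png

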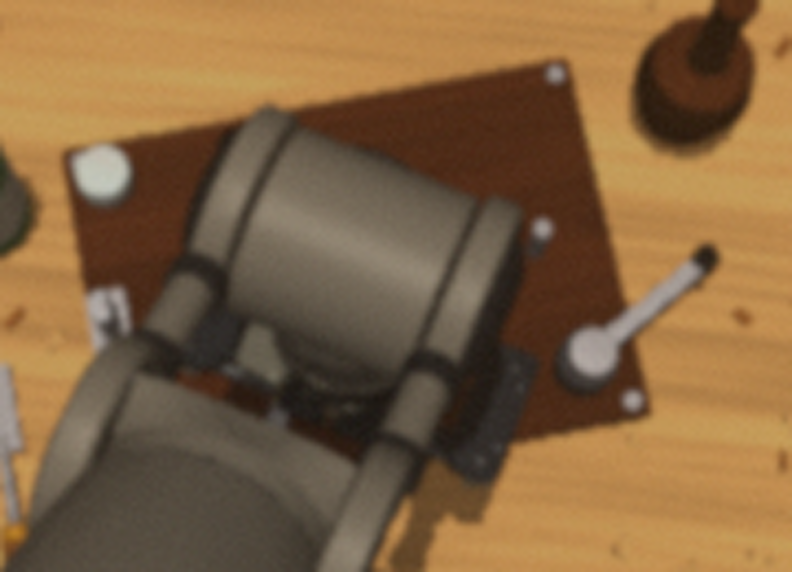

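Run:
```python
from h import *
for z in(0.151,.17,.217):
    p=np.array([.4373,-.0612,z]);print((proj("side",p)-[220,130])*4)
s=robot.observe();R=Ro.from_euler("xyz",s["tool_rot"]).as_matrix()
for y in(-.095,.095):
  for zz in(-.037,.037):
    p=s["tool_pos"]+R@[-.066,y,zz];print(p,(proj("side",p)-[220,130])*4,(proj("top",p)-[250,125])*4.4)
```

```text
[[354.65743275 223.1484909 ]]
[[354.50806719 204.83843151]]
[[354.12552765 157.94461285]]
[0.49918588 0.0200314  0.2173031 ] [[404.82069194  93.79199493]] [[218.85775658 251.10485133]]
[0.42818612 0.04087245 0.21647559] [[317.6308533   91.47910927]] [[167.50885679 370.48857345]]
[ 0.44566415 -0.16227294  0.21804768] [[394.23555462 232.11159362]] [[534.25795922 374.17238371]]
[ 0.37466439 -0.14143189  0.21722017] [[295.5558459  229.25486952]] [[486.72638055 497.49731198]]
```

>>> {"api": "play_rows", "payload": {"moves": [[[0.012,0,0.001,0,-1],[0.012,0,0.001,0,-1],[0.012,0,0.001,0,-1],[0.012,0,0,0,-1],[0.012,0,0,0,-1],[0.012,0,0,0,-1],[0.012,0,0,0,-1],[0.011,0,0,0,-1],[0,0,0,0,-1],[0,0,0,0,-1]]]}}

```text
time: 3.55
tool_pos: [0.4412, -0.0628, 0.0595]
tool_rot: [2.963, 1.544, -0.451]
contact_force: [-0.2, -0.5, 0.2]
opening: 0.0008
```

Run:
```python
from h import *
s=np.load("stand.npy");p=behind(s,1.013,.096,.025)
plan([*p,.055],1.013+s[2])
for th in np.arange(1.0,-.05,-.1):
    print(round(th,2),np.round(behind(s,th,.096,.025),4),round(th+s[2],3))
```

```text
pos [ 0.4412 -0.0628  0.0595] jaw -1.844 tilt -0.9996 tool delta [ 0.0042 -0.0198  0.0064] turn deg -0.5 t 3.55 q [-0.31  0.42  1.97 -0.01  0.73  1.54] F [-0.2 -0.5  0.2] op 0.001
R cols y,z [-0.27  -0.963  0.005] [-0.963  0.27  -0.026]
1.0 [ 0.4405 -0.0408] 1.293
0.9 [ 0.4413 -0.0309] 1.193
0.8 [ 0.443  -0.0211] 1.093
0.7 [ 0.4456 -0.0116] 0.993
0.6 [ 0.4493 -0.0023] 0.893
0.5 [0.4538 0.0065] 0.793
0.4 [0.4592 0.0148] 0.693
0.3 [0.4653 0.0226] 0.593
0.2 [0.4723 0.0297] 0.493
0.1 [0.4799 0.036 ] 0.393
0.0 [0.4881 0.0416] 0.293
```

>>> {"api": "play_rows", "payload": {"moves": [[[0.002,-0.007,0.003,0,-1],[0.002,-0.006,0.003,0,-1],[0,-0.006,0,0,-1],[0,-0.006,0.001,3,-1],[0,-0.006,0.001,3,-1],[0,-0.006,0.001,3,-1],[0,-0.006,0.001,3,-1],[0,-0.006,0.001,3,-1],[0,0,0,0,-1],[0,0,0,0,-1]]]}}

```text
time: 4.55
tool_pos: [0.4491, -0.0085, 0.0582]
tool_rot: [-3.059, 1.538, -0.456]
contact_force: [-0.3, -1.0, 0.2]
opening: 0.0008
```

```bash
cat > look.py <<'E'
from h import *
import cv2,sys
k=sys.argv[1]
im=robot.read_camera("top")[125:255,250:430,::-1]; a=cv2.resize(im,None,fx=4.4,fy=4.4,interpolation=cv2.INTER_CUBIC);cv2.imwrite(f"pics/t{k}.png",a)
im=robot.read_camera("side")[130:270,220:420,::-1]; b=cv2.resize(im,None,fx=4,fy=4,interpolation=cv2.INTER_CUBIC)
cv2.imwrite(f"pics/s{k}.png",b)
E
cat > th.py <<'E'
from h import *
import sys
s=np.load("stand.npy");R=robot.observe();l=rz(-s[2])@(R["tool_pos"][:2]-s[:2])
print("finger stand",np.round(l,4),"r",np.hypot(*l))
plan([*behind(s,float(sys.argv[1]),.096,.025),.055],float(sys.argv[1])+s[2])
E
python3 look.py 2; python3 th.py 0.8
```

```text
finger stand [-0.0769  0.059 ] r 0.09687509215625675
pos [ 0.4491 -0.0088  0.0582] jaw -2.11 tilt -0.9994 tool delta [ 0.0032  0.0137 -0.001 ] turn deg -3.5 t 4.65 q [-0.18  0.42  1.97 -0.01  0.72  1.94] F [-0.3 -0.4 -0.1] op 0.001
R cols y,z [-0.514 -0.858 -0.003] [-0.858  0.513 -0.033]
```

View pics/s2.png

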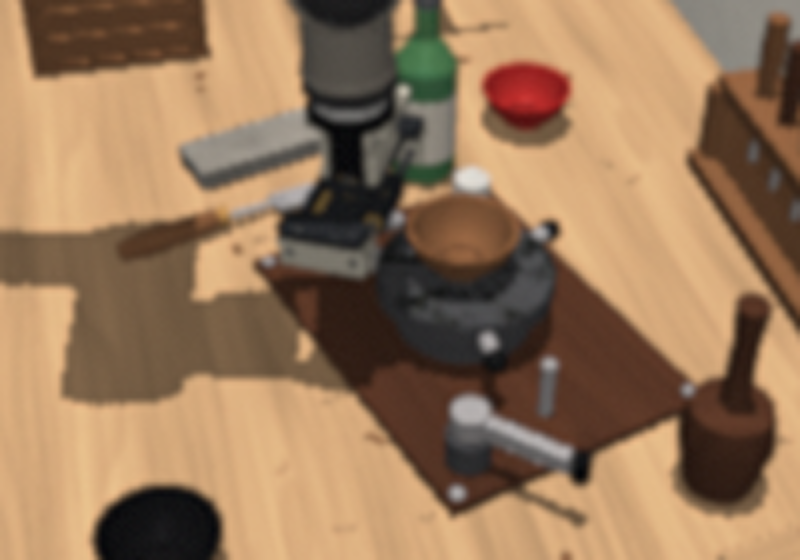

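View pics/t2.png

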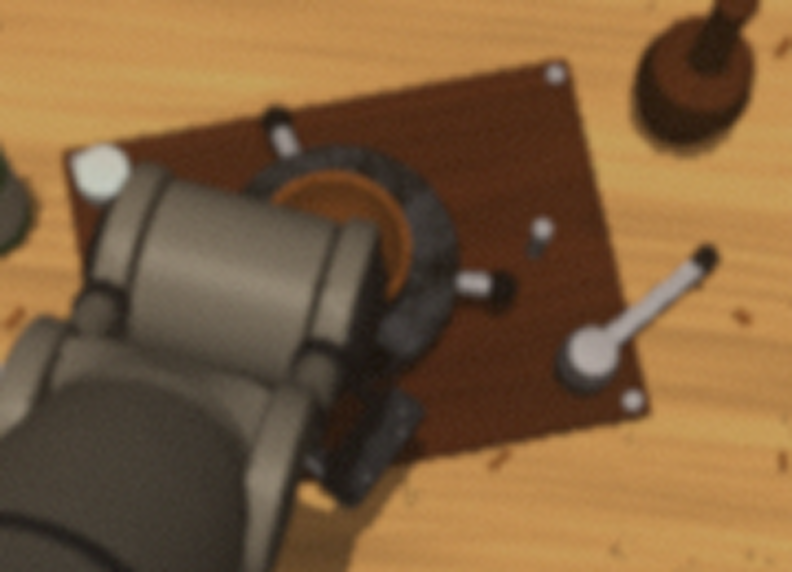

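The table turned. The balls are now at (501,288) and (277,121) in the zoomed top picture, and the lever is unchanged. Next I measure the angle.

```bash
cat > ang.py <<'E'
from h import *
s=np.load("stand.npy")
def fit(obs,guess):
    # obs: (cam, zoom pixel, ball index k: angle offset)
    def f(v):
        o=[]
        for n,p,k in obs:
            a=v[0]+k*2*np.pi/3;P=S2W(s,[-.108*np.sin(a),.108*np.cos(a),.057])[0]
            q=proj(n,P)[0]; pz=unz(p,(250,125),4.4) if n=="top" else unz(p,(220,130),4)
            o+=list(q-pz)
        return o
    r=least_squares(f,[guess]);print("theta",round(r.x[0],3),np.round(r.fun,1));return r.x[0]
E
python3 - <<'E'
from ang import *
fit([("top",(501,288),1),("top",(277,121),2)],.7)
fit([("top",(501,288),1)],.7);fit([("top",(277,121),2)],.7)
fit([("side",(493,357),1),("side",(548,230),2)],.7)
fit([("top",(502,240),1),("top",(234,142),2)],1)
E
```

```text
theta 0.716 [ 0.2  0.2 -0.   0.3]
theta 0.72 [0.2 0. ]
theta 0.712 [0.1 0.2]
theta 0.715 [0.5 1.2 0.4 0.2]
theta 1.013 [-0.4  0.3  0.3  0.8]
```

>>> {"api": "play_rows", "payload": {"moves": [[[0.001,-0.006,0.001,3.6,-1],[0.001,-0.006,0.001,3.6,-1],[0.001,-0.006,0.001,3.6,-1],[0,-0.006,0.001,3.6,-1],[0,-0.006,0.001,3.6,-1],[0,-0.006,0.001,3.6,-1],[0,-0.006,0.001,3.6,-1],[0,-0.005,0.001,3.4,-1],[0,0,0,0,-1],[0,0,0,0,-1]]]}}

```text
time: 5.65
tool_pos: [0.4746, 0.0287, 0.0574]
tool_rot: [-2.635, 1.538, -0.545]
contact_force: [0.1, -0.1, 0.1]
opening: 0.0005
```

```bash
python3 look.py 3; python3 th.py 0.2
```

```text
finger stand [-0.0417  0.0875] r 0.09689017602742966
pos [0.4746 0.0287 0.0574] jaw -2.623 tilt -0.9995 tool delta [0.0023 0.0015 0.0021] turn deg 1.5 t 5.75 q [-0.09  0.46  1.89 -0.02  0.76  2.55] F [-0.6 -1.2  1. ] op 0.001
R cols y,z [-0.868 -0.496 -0.016] [-0.495  0.868 -0.028]
```

View pics/s3.png

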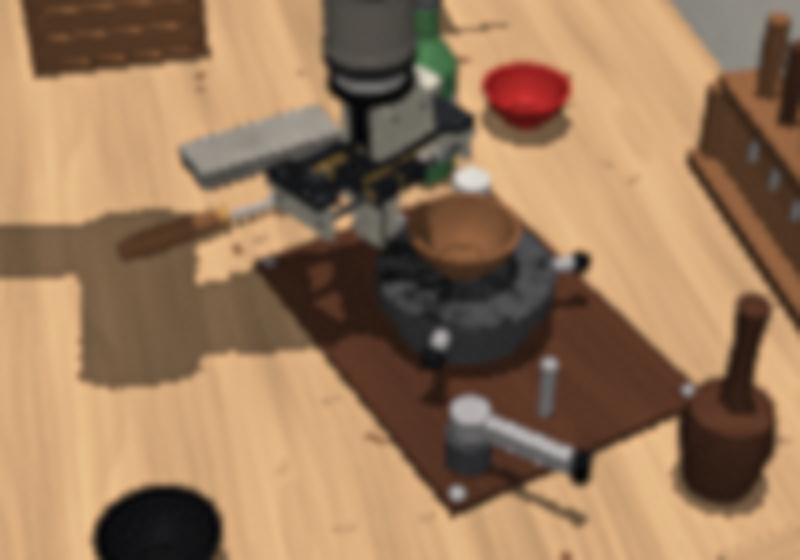

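View pics/t3.png

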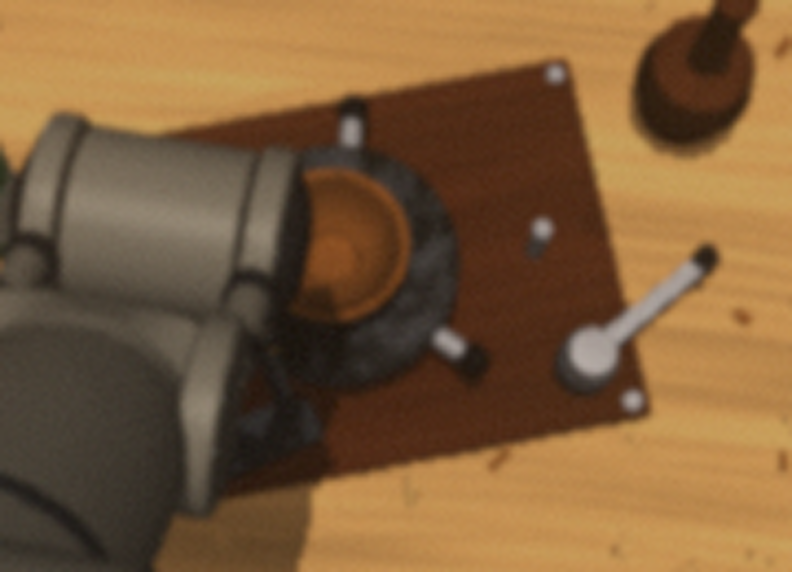

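Run:
```python
from ang import *
fit([("top",(470,362),1),("top",(351,109),2)],.2)
fit([("side",(434,353),1),("side",(581,261),2)],.2)
```

```text
theta 0.23 [ 0.9 -0.2  0.6  0.6]
theta 0.232 [-0.2  1.7 -0.3  0.4]
```

>>> {"api": "play_rows", "payload": {"moves": [[[0.001,-0.0055,0.001,3.2,-1],[0.001,-0.0055,0.001,3.2,-1],[0,-0.0055,0.001,3.2,-1],[0,-0.003,0.001,2,-1],[0,-0.0025,0,1,-1],[0,0,0,0,-1],[0,0,0,0,-1],[0,0,0,0,-1],[0,0,0,0,-1],[0,0,0,0,-1]]]}}

```text
time: 6.75
tool_pos: [0.4916, 0.0403, 0.0568]
tool_rot: [-2.439, 1.54, -0.572]
contact_force: [0.5, -0.2, 0.8]
opening: 0.0004
```

```bash
python3 look.py 4; python3 th.py 0
```

```text
finger stand [-0.022   0.0938] r 0.09630841974291626
pos [0.4916 0.0404 0.0568] jaw -2.845 tilt -0.9995 tool delta [0.0017 0.003  0.0023] turn deg 0.2 t 6.85 q [-0.06  0.49  1.85 -0.02  0.78  2.8 ] F [-0.4  0.1 -0. ] op 0.001
R cols y,z [-0.956 -0.292 -0.02 ] [-0.292  0.956 -0.024]
```

View pics/s4.png

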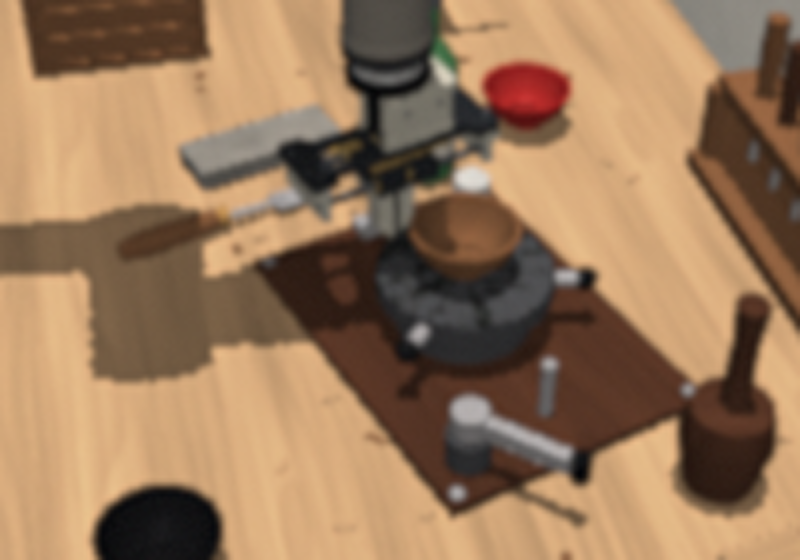

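View pics/t4.png

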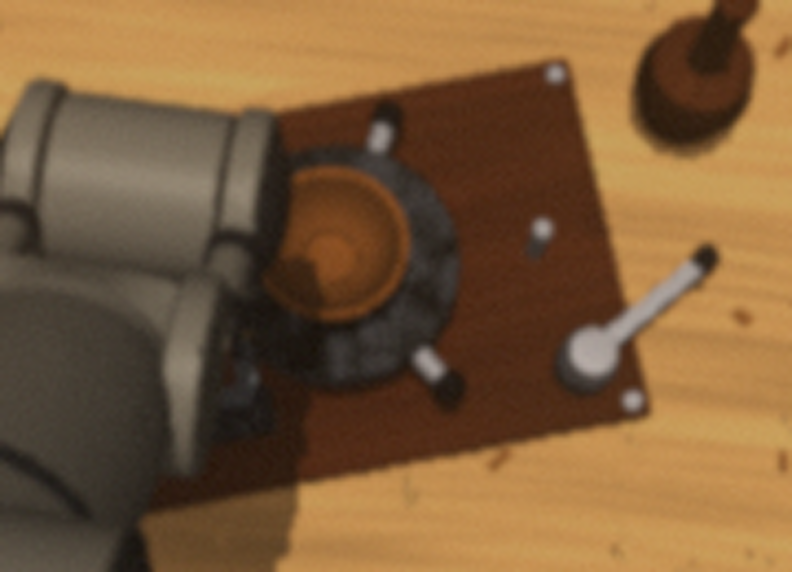

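Run:
```python
from ang import *
fit([("top",(448,389),1),("top",(386,116),2)],.0)
fit([("side",(409,346),1),("side",(586,278),2)],.0)
```

```text
theta 0.013 [ 0.5 -0.3  0.5  0.5]
theta 0.016 [-0.4  1.6 -0.   0.3]
```

Both cameras give an angle of about 0.014 rad, so I back off and rise.

>>> {"api": "play_rows", "payload": {"moves": [[[0,0.015,0.001,0,-1],[0,0.015,0.001,0,-1],[0,0,0,0,-1],[-0.02,0,0,0,-1],[-0.02,0,0,0,-1],[-0.02,0,0,0,-1],[-0.025,0,0,0,-1],[-0.025,0,0,0,-1],[-0.025,0,0,0,-1],[-0.02,0,0,0,-1]]]}}

```text
time: 7.85
tool_pos: [0.4605, 0.0364, 0.2157]
tool_rot: [-2.441, 1.541, -0.573]
contact_force: [-0.7, -0.3, -0.7]
opening: 0.0003
```

```bash
cat > lev.py <<'E'
from h import *
import sys
s=np.load("stand.npy")
def lp(a,r,off,z):
    L=np.array([np.sin(a),-np.cos(a)]);t=np.array([np.cos(a),np.sin(a)])
    q=np.array([-.09,-.15])+r*L-off*t
    return [*S2W(s,[*q,0])[0,:2],z]
a,r,off,z,j=map(float,sys.argv[1:])
P=lp(a,r,off,z);print("target",np.round(P,4));plan(P,j+s[2])
E
python3 lev.py 0.5 .07 .05 .2 .5
```

```text
target [ 0.5116 -0.2974  0.2   ]
pos [0.4605 0.0364 0.2157] jaw -2.845 tilt -0.9995 tool delta [ 0.0225  0.049  -0.3337] turn deg -28.4 t 7.85 q [-0.08  0.22  1.72 -0.02  1.17  2.77] F [-0.7 -0.3 -0.7] op 0.0
R cols y,z [-0.956 -0.292 -0.019] [-0.292  0.956 -0.023]
```

>>> {"api": "play_rows", "payload": {"moves": [[[0,0.006,-0.0417,0,-1],[0,0.006,-0.0417,0,-1],[0,0.006,-0.0417,0,-1],[0,0.006,-0.0417,0,-1],[0,0.006,-0.0417,0,-1],[0,0.006,-0.0417,0,-1],[0,0.006,-0.0417,0,-1],[0,0.006,-0.0417,0,-1],[0,0,0,-8,-1],[0,0,0,-8,-1]]]}}

```text
time: 8.85
tool_pos: [0.5231, -0.3118, 0.23]
tool_rot: [-2.615, 1.523, -0.456]
contact_force: [-0.6, -0.8, -0.5]
opening: 0.0009
```

```bash
python3 look.py 5; python3 lev.py 0.5 .07 .05 .056 .5
```

```text
target [ 0.5116 -0.2974  0.056 ]
pos [ 0.523  -0.3111  0.23  ] jaw -2.557 tilt -0.9989 tool delta [0.173  0.0061 0.0249] turn deg -11.9 t 8.95 q [-0.67  0.47  1.32  0.01  1.31  1.89] F [-0.5 -0.3  0.7] op 0.0
R cols y,z [-0.834 -0.552 -0.024] [-0.551  0.834 -0.041]
```

View pics/t5.png

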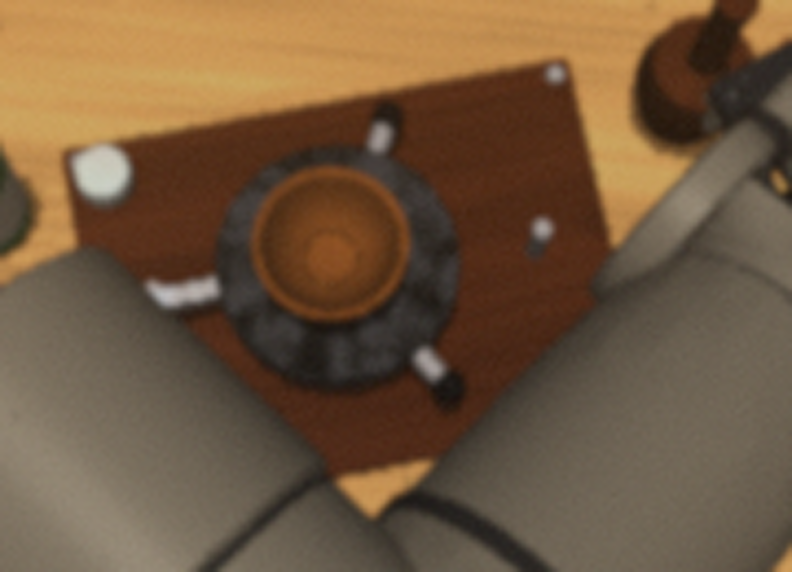

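View pics/s5.png

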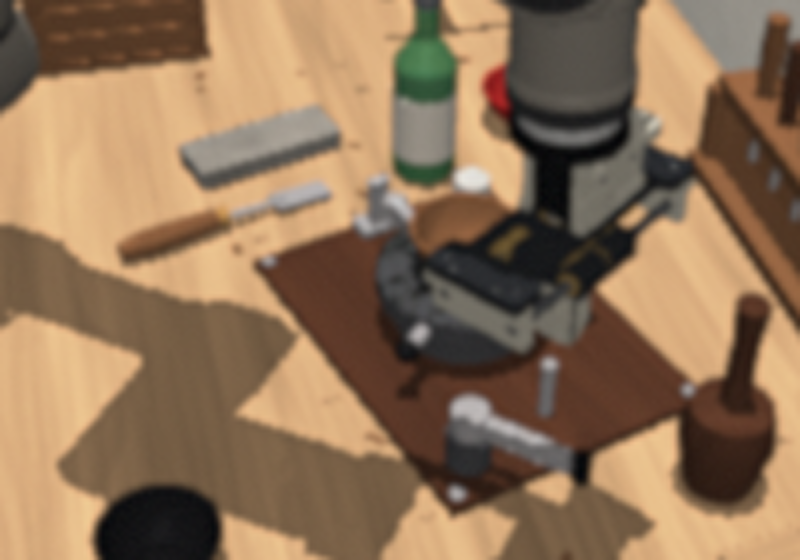

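The arrow head at (175,292) now lines up with the post, and the bowl is centred. Next is the descent beside the lever.

>>> {"api": "play_rows", "payload": {"moves": [[[0.01,0.003,0.0125,-6,-1],[0.01,0.003,0.0125,-6,-1],[0.02,0,0,0,-1],[0.02,0,0,0,-1],[0.02,0,0,0,-1],[0.02,0,0,0,-1],[0.02,0,0,0,-1],[0.02,0,0,0,-1],[0.02,0,0,0,-1],[0,0,0,0,-1]]]}}

```text
time: 9.95
tool_pos: [0.5154, -0.2949, 0.0668]
tool_rot: [-2.8, 1.515, -0.465]
contact_force: [0.6, 0.2, 0.5]
opening: 0.0005
```

```bash
python3 look.py 6; python3 lev.py 0.52 .068 .02 .056 .52
```

```text
target [ 0.5325 -0.2739  0.056 ]
pos [ 0.5168 -0.296   0.0695] jaw -2.375 tilt -0.9982 tool delta [ 0.0137 -0.0264  0.0058] turn deg -2.7 t 10.05 q [-0.65  0.6   1.58  0.01  0.91  1.71] F [ 0.  -0.2  1.9] op 0.001
R cols y,z [-0.72  -0.694 -0.019] [-0.692  0.72  -0.057]
```

View pics/s6.png

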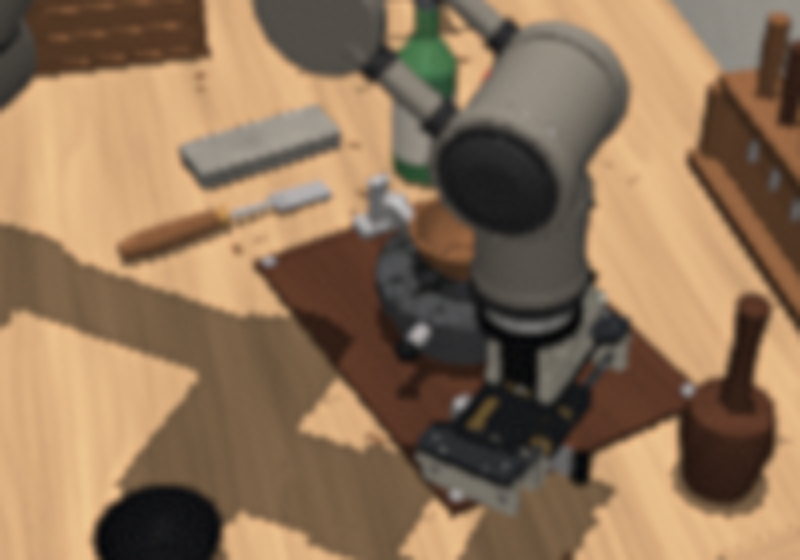

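>>> {"api": "play_rows", "payload": {"moves": [[[0.007,0,0.003,-1,-1],[0.007,0,0.003,-1,-1],[0,-0.008,0,0,-1],[0,-0.008,0,0,-1],[0,-0.008,0,0,-1],[0,-0.006,-0.0015,-5,-1],[0,-0.006,-0.0015,-5,-1],[0,-0.006,-0.0015,-5,-1],[0,-0.006,-0.0015,-5,-1],[0,0,0,0,-1]]]}}

```text
time: 11.05
tool_pos: [0.5544, -0.2569, 0.061]
tool_rot: [3.014, 1.502, -0.533]
contact_force: [-0.7, -0.1, -0.3]
opening: 0.0005
```

```bash
python3 look.py 7; python3 lev.py 0.88 .068 .0195 .057 .88
```

```text
target [ 0.552 -0.257  0.057]
pos [ 0.554  -0.2572  0.0609] jaw -1.98 tilt -0.9976 tool delta [0.0038 0.0005 0.0022] turn deg -0.7 t 11.15 q [-0.56  0.63  1.55  0.    0.9   1.42] F [-0.   0.2  0.1] op 0.0
R cols y,z [-0.398 -0.917  0.008] [-0.915  0.397 -0.068]
```

View pics/s7.png

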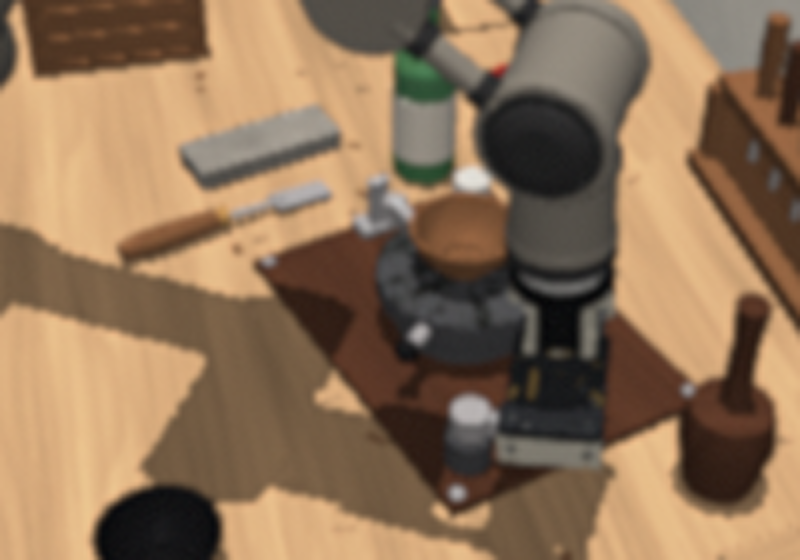

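View pics/t7.png

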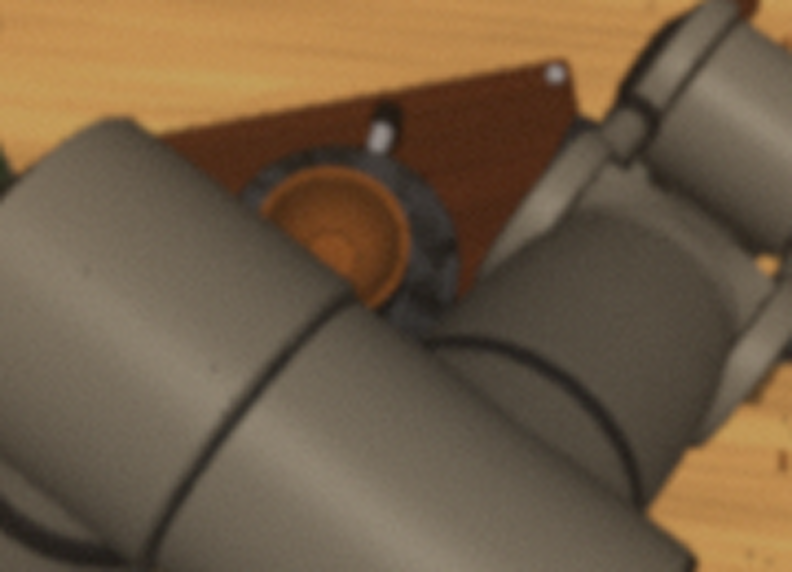

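>>> {"api": "play_rows", "payload": {"moves": [[[0.003,-0.006,-0.0012,-5,-1],[0.003,-0.006,-0.0012,-5,-1],[0.002,-0.006,-0.0015,-5,-1],[0.001,-0.006,-0.0015,-5,-1],[0,-0.006,-0.0015,-5,-1],[0,-0.006,-0.0015,-5,-1],[0,0,0,0,-1],[0,0,0,0,-1],[0,0,0,0,-1],[0,0,0,0,-1]]]}}

```text
time: 12.15
tool_pos: [0.572, -0.2286, 0.058]
tool_rot: [2.464, 1.49, -0.569]
contact_force: [0.1, -0.1, -0.2]
opening: 0.0005
```

```bash
python3 look.py 8; python3 lev.py 1.57 .068 .0195 .057 1.5
```

```text
target [ 0.5676 -0.2118  0.057 ]
pos [ 0.572  -0.2286  0.0579] jaw -1.463 tilt -0.9967 tool delta [-0.0001 -0.0172  0.0025] turn deg -6.5 t 12.25 q [-0.5   0.64  1.54 -0.01  0.88  0.96] F [-1.   0.7  1.1] op 0.0
R cols y,z [ 0.108 -0.993  0.051] [-0.992 -0.111 -0.063]
```

View pics/s8.png

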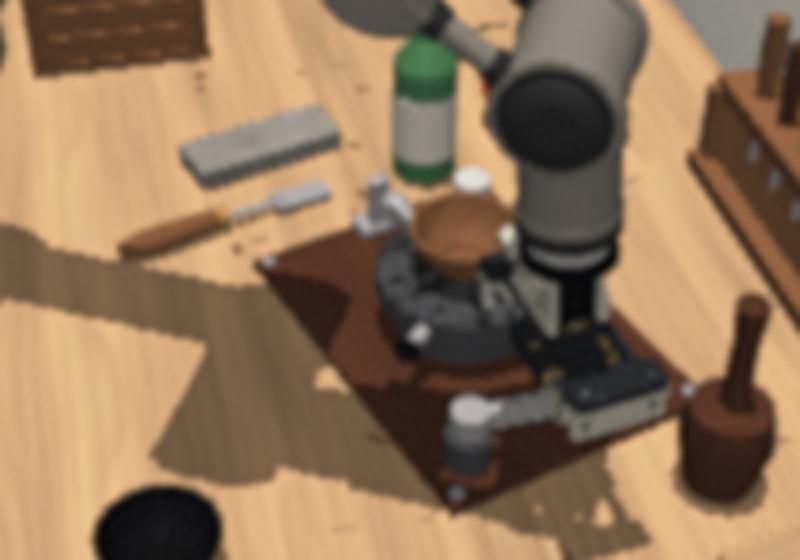

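>>> {"api": "play_rows", "payload": {"moves": [[[0,-0.005,0.0005,0,-1],[0,-0.005,0.0005,0,-1],[0,-0.005,0.0005,0,-1],[0,-0.004,0.0005,0,-1],[0,-0.004,0,0,-1],[0,-0.004,0,0,-1],[0,-0.002,0,0,-1],[0,-0.002,0,0,-1],[0,-0.002,0,0,-1],[0,-0.002,0,0,-1]]]}}

```text
time: 13.25
tool_pos: [0.5717, -0.2047, 0.0628]
tool_rot: [2.359, 1.46, -0.672]
contact_force: [-0.4, -6.9, 2.4]
opening: 0.0002
```

```bash
python3 look.py 9; python3 lev.py 1.57 .068 .0195 .057 1.5
```

```text
target [ 0.5676 -0.2118  0.057 ]
pos [ 0.5717 -0.2046  0.0629] jaw -1.463 tilt -0.9939 tool delta [0.006  0.0062 0.0054] turn deg -6.5 t 13.35 q [-0.46  0.61  1.59 -0.03  0.84  1.02] F [ 0.7 -5.7  2.2] op 0.0
R cols y,z [ 0.108 -0.991  0.078] [-0.99  -0.114 -0.078]
```

View pics/s9.png

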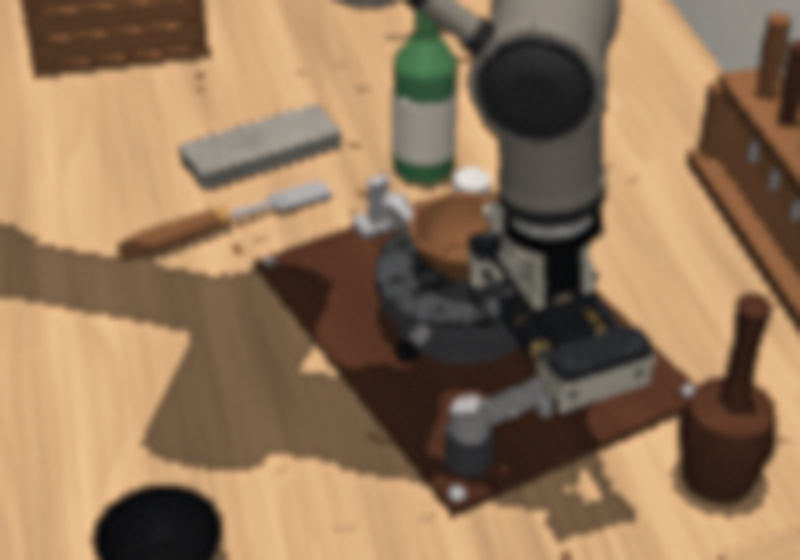

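>>> {"api": "play_rows", "payload": {"moves": [[[0,0.012,0,0,-1],[0,0.012,0,0,-1],[0,0.012,0,0,-1],[0,0.012,0,0,-1],[-0.03,0.003,0,0,-1],[-0.03,0.003,0,0,-1],[-0.03,0.003,0,0,-1],[-0.03,0.003,0,0,-1],[-0.03,0.003,0,0,-1],[0,0,0,0,-1]]]}}

```text
time: 14.35
tool_pos: [0.5629, -0.2641, 0.2188]
tool_rot: [2.354, 1.473, -0.68]
contact_force: [0.3, 0.5, -0.1]
opening: 0.0005
```

```bash
python3 look.py 10; python3 lev.py 1.57 .068 .06 .2 1.5
```

```text
target [ 0.5793 -0.2505  0.2   ]
pos [ 0.5613 -0.2628  0.2143] jaw -1.465 tilt -0.9959 tool delta [ 0.0148 -0.0112 -0.0182] turn deg -6.7 t 14.45 q [-0.56  0.48  1.35 -0.01  1.22  0.91] F [-1.   0.2 -0.1] op 0.0
R cols y,z [ 0.105 -0.992  0.065] [-0.992 -0.109 -0.063]
```

View pics/s10.png

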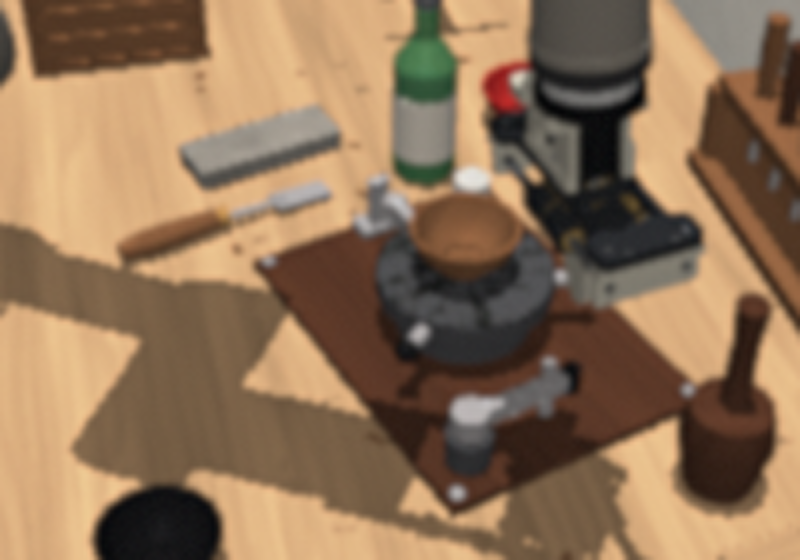

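View pics/t10.png

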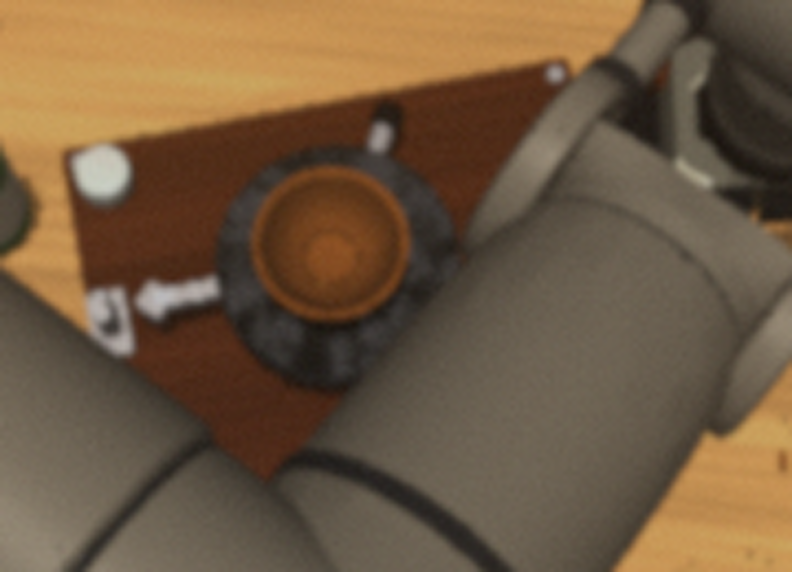

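```bash
python3 - <<'E'
from ang import *
f=lambda n,P:np.round((proj(n,S2W(s,P))-([250,125] if n=="top" else [220,130]))*(4.4 if n=="top" else 4),0).tolist()
for a in(1.3,1.4,1.47,1.57,1.65):
    print(a,f("side",[[-.09+.098*np.sin(a),-.15-.098*np.cos(a),z] for z in(.044,.057,.07)]))
print("post top",f("top",[0,.156,.068]),f("side",[0,.156,.068]))
for t in(-.1,0,.1):print("tip",t,f("top",[-.134*np.sin(t),.134*np.cos(t),.067]))
fit([("side",(409,346),1)],.0);fit([("top",(387,115),2)],.0)
E
python3 - <<'E'
import cv2
im=cv2.imread("pics/s10.png")[330:500,420:620];cv2.imwrite("pics/s10z.png",cv2.resize(im,None,fx=3,fy=3,interpolation=cv2.INTER_CUBIC))
E
```

```text
1.3 [[583.0, 409.0], [585.0, 398.0], [586.0, 387.0]]
1.4 [[578.0, 401.0], [580.0, 390.0], [581.0, 379.0]]
1.47 [[574.0, 396.0], [576.0, 385.0], [577.0, 373.0]]
1.57 [[568.0, 388.0], [569.0, 377.0], [571.0, 366.0]]
1.65 [[562.0, 383.0], [564.0, 372.0], [565.0, 360.0]]
post top [[99.0, 306.0]] [[376.0, 178.0]]
tip -0.1 [[131.0, 280.0]]
tip 0 [[133.0, 300.0]]
tip 0.1 [[138.0, 320.0]]
theta 0.01 [-0.6  1.5]
theta 0.026 [-0.2  0.6]
```

View pics/s10z.png

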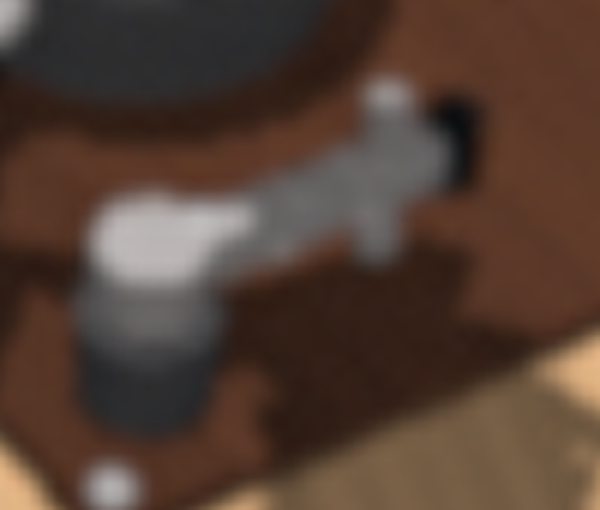

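```bash
python3 -c "
from cell import robot
s=robot.observe();print(s['time'],abs(s['qvel']).max(),s['contact_force']);print(robot.hand_in())"
```

```text
14.45 0.03972851814362858 [-1.03579597  0.19918806 -0.10640771]
the job is handed in; nothing more can be done
None
```

I turned the table clockwise with the closed fingertips against the arrow-headed spoke until it pointed at the post. I then pushed the lock lever onto its stop, backed the arm off into free air, and handed the job in at 14.5 s of the 61 s allowed.

- **Turntable:** My last pictures put it at 0.01 rad from the side camera and 0.026 rad from the top camera. They disagree slightly, but both are well inside the 0.08 rad limit. The arrow tip was within a few pixels of where it should be at 0 rad.
- **Lock lever:** It read about 1.54–1.57 rad and lay against the stop pin in the side picture. The push rose to 6.9 N at about 68 mm from the pivot, well above the lever's friction, which fits it being home.
- **Bowl and other things:** In the last pictures the bowl stood centred on the turntable, and none of the things in view had visibly moved. I did not measure their positions again.

**Tool tilt:** The tool had tilted about 0.11 rad by the end of the lever push, and the fingertips had ridden up to 63 mm. That left only about 3 mm of overlap on the bar, but the lever still reached the stop.

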